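# Put the chisels back in their clip case and shut it

### The job

Swing the half-open lid of the wooden case right back until it stands upright, then put away the chisels that lie on the bench: click each one fully home into its own spring clip in the wooden case, narrowest blade in the clip nearest the robot and widest in the farthest, blades pointing to the hinge, leaving empty the clip of any size that is missing. Finally shut the lid until it snaps onto its catch, and leave the other things on the bench alone.

Things in the scene. Friction and masses are not known exactly. Their poses are not given: they have to be found in the camera images.
- case: Fixed shallow open wooden chisel case, 336 x 224 mm. Origin: centre of its underside on the bench. x runs along the clip rail from clip1 to clip6, roughly away from the robot; y points from the front wall (catch) to the hinge wall; z up. Floor and walls 8 mm thick, rim 34 mm above the bench. Rail top 19 mm up, six equal steel clips 50 mm apart; grey outlines on the floor show each blade's width.
- lid (a joint): Lid angle (rad): 0 shut on its catch, 1.57 upright, 1.9 its stop; starts half open, 0.65 to 0.95. Wooden tray, 336 mm along the hinge, 450 g. A stiff hinge (0.55 N m) keeps it where it is left; push its free edge or faces. 0.06 rad before shut a bar on the free edge meets a sprung roller on the front wall: about 9 N down on the free edge snaps it home; otherwise it stays ajar.
- lid_hinge (a point): Middle of the lid's hinge line, 34 mm above the bench, over the case's outer +y wall face.
- lid_edge (a point): Middle of the lid's free edge on its outer face: 224 mm from the hinge line square to it, and 24 mm out on the outer-face side. With the lid shut it lies over the catch, 58 mm above the bench. The brass strike (33 mm wide, 11 mm proud of the edge) is here.
- sanding_roll: Standing roll of brown sanding paper, 72 mm diameter, 75 mm high; origin at the centre of its underside. A bystander: leave alone.
- offcuts: Two glued light wood offcuts, 70 x 90 x 52 mm; origin at the centre of its underside. A bystander: leave alone.
- wax_tin: Low round wax tin with a green lid, 77 mm diameter, 31 mm high; origin at the centre of its underside. A bystander: leave alone.
- chisel1: Loose chisel: steel blade 6 mm wide, 43 mm long, 4 thick; blue handle; about 130 g. Origin on its axis, middle of the round waist; +x to the blade, z square to the blade's face. Along x: square grip (24 x 24) -90 to -15 mm, waist (diameter 18) -15 to 15, ferrule (diameter 24) 15 to 25, then blade. Lies on the bench, axis 12 mm up. None if absent. Belongs in clip 1.
- clip1 (a point): Seat of clip 1, nearest the robot: the clicked-home waist's middle lies here, 28 mm above the bench, chisel level along the case's y, blade to the hinge (+y). Sprung jaws either side, 19 mm long along y, lips up to 41 mm above the bench with a 10 mm gap, open upward; about 14 N straight down spreads them. A chisel only laid on the lips sits 20 mm too high.
- chisel2: Loose chisel: steel blade 12 mm wide, 49 mm long, 4 thick; blue handle; about 140 g. Origin on its axis, middle of the round waist; +x to the blade, z square to the blade's face. Along x: square grip (24 x 24) -90 to -15 mm, waist (diameter 18) -15 to 15, ferrule (diameter 24) 15 to 25, then blade. Lies on the bench, axis 12 mm up. None if absent. Belongs in clip 2.
- clip2 (a point): Seat of clip 2: the clicked-home waist's middle lies here, 28 mm above the bench, chisel level along the case's y, blade to the hinge (+y). Sprung jaws either side, 19 mm long along y, lips up to 41 mm above the bench with a 10 mm gap, open upward; about 14 N straight down spreads them. A chisel only laid on the lips sits 20 mm too high.
- chisel3: Loose chisel: steel blade 18 mm wide, 55 mm long, 4 thick; blue handle; about 150 g. Origin on its axis, middle of the round waist; +x to the blade, z square to the blade's face. Along x: square grip (24 x 24) -90 to -15 mm, waist (diameter 18) -15 to 15, ferrule (diameter 24) 15 to 25, then blade. Lies on the bench, axis 12 mm up. None if absent. Belongs in clip 3.
- clip3 (a point): Seat of clip 3: the clicked-home waist's middle lies here, 28 mm above the bench, chisel level along the case's y, blade to the hinge (+y). Sprung jaws either side, 19 mm long along y, lips up to 41 mm above the bench with a 10 mm gap, open upward; about 14 N straight down spreads them. A chisel only laid on the lips sits 20 mm too high.
- chisel4: Loose chisel: steel blade 24 mm wide, 61 mm long, 4 thick; blue handle; about 160 g. Origin on its axis, middle of the round waist; +x to the blade, z square to the blade's face. Along x: square grip (24 x 24) -90 to -15 mm, waist (diameter 18) -15 to 15, ferrule (diameter 24) 15 to 25, then blade. Lies on the bench, axis 12 mm up. None if absent. Belongs in clip 4.
- clip4 (a point): Seat of clip 4: the clicked-home waist's middle lies here, 28 mm above the bench, chisel level along the case's y, blade to the hinge (+y). Sprung jaws either side, 19 mm long along y, lips up to 41 mm above the bench with a 10 mm gap, open upward; about 14 N straight down spreads them. A chisel only laid on the lips sits 20 mm too high.
- chisel5: Loose chisel: steel blade 30 mm wide, 67 mm long, 4 thick; blue handle; about 170 g. Origin on its axis, middle of the round waist; +x to the blade, z square to the blade's face. Along x: square grip (24 x 24) -90 to -15 mm, waist (diameter 18) -15 to 15, ferrule (diameter 24) 15 to 25, then blade. Lies on the bench, axis 12 mm up. None if absent. Belongs in clip 5.
- clip5 (a point): Seat of clip 5: the clicked-home waist's middle lies here, 28 mm above the bench, chisel level along the case's y, blade to the hinge (+y). Sprung jaws either side, 19 mm long along y, lips up to 41 mm above the bench with a 10 mm gap, open upward; about 14 N straight down spreads them. A chisel only laid on the lips sits 20 mm too high.
- chisel6: Loose chisel: steel blade 36 mm wide, 73 mm long, 4 thick; blue handle; about 180 g. Origin on its axis, middle of the round waist; +x to the blade, z square to the blade's face. Along x: square grip (24 x 24) -90 to -15 mm, waist (diameter 18) -15 to 15, ferrule (diameter 24) 15 to 25, then blade. Lies on the bench, axis 12 mm up. None if absent. Belongs in clip 6.
- clip6 (a point): Seat of clip 6, farthest from the robot: the clicked-home waist's middle lies here, 28 mm above the bench, chisel level along the case's y, blade to the hinge (+y). Sprung jaws either side, 19 mm long along y, lips up to 41 mm above the bench with a 10 mm gap, open upward; about 14 N straight down spreads them. A chisel only laid on the lips sits 20 mm too high.

How it is judged:
By the outcome, as a careful person would: the job done as asked, in the order asked, and still so for the second after the job is handed in, with the robot touching nothing.
Of chisel1, chisel2, chisel3, chisel4, chisel5, chisel6 only 4 to 6 are there at a start; the rules pass over those that are not, and their reading is None.
At some moment in a run one of chisel1, chisel2, chisel3, chisel4, chisel5, chisel6 may be knocked a few centimetres aside while the robot is not near it.
Once in a run the grip may slacken for a moment while it holds something.
It also fails if it takes over 208 s, if anything falls off the work surface, if the arm or the gripper's body presses on something with over 40 N, if the wrist force passes 120 N, or if a joint passes its speed limit or range.

### The arm

A 7-joint arm with a two-finger parallel gripper is mounted at the origin on the work surface. World frame = base frame: x ahead of the robot, y to its left, z up, the work surface at z = 0. Lengths are in m, angles in degrees, forces in N, time in s.
With the tool pointing down it reaches from about 0.425 to 0.875 m from the base axis. Payload 4.7 kg.
Tool frame: the origin (TCP) lies between the finger pads; the fingertips stand env.tip_reach ahead of it and the grasp point (between the pads) lies 2 mm behind it (env.tip_reach is the distance from the TCP to the fingertips, in m); z points along the fingers, y is the line along which they close (so a half turn about z gives the same grasp; the last joint's range is limited). The gripper opens to 87 mm and grips with 3 to 60 N. Pads are 19 mm wide; open, the fingers measure 117 mm over their backs; the gripper's body (75 mm by 190 mm) begins 51 mm behind the grasp point.
Start: joints at [76.725, 18.392, -4.016, 83.108, 1.295, 78.541, -3.26], TCP at [0.158, -0.63, 0.24] pointing down, gripper open.
Joint ranges: [-163.93, 163.93], [-17.29, 119.83], [-79.2, 71.16], [3.27, 140.29], [-89.18, 269.18], [5.43, 117.66], [-154.24, 154.24]. Speed limits (degrees/s): [147.25, 147.25, 180, 180, 180, 180, 180].

### API

Orientations are given as [roll, pitch, yaw] about the fixed x, y, z axes, in that order (R = Rz(yaw) Ry(pitch) Rx(roll)).
In Python, from cell import env gives the robot as it stands.
- The arm moves only by the shell command python3 steer.py 'ROWS' [FORCE]. ROWS is a JSON list of rows, 1 to 8 of them, each written [[dx, dy, dz], turn, opening]: dx, dy, dz in m, then a turn about the tool's z in degrees, then the finger opening in m; each row is the pose to reach, as a shift and turn from the pose commanded when the command began, along the tool's axes at that moment; what a row does not reach only later rows make up. A row lasts 1/12 s, in which the tool goes at most 0.0417 m and 7.16 degrees, less where a joint would pass 70% of its speed; a pose out of reach is approached as far as the arm can. The fingers move at their own pace and stop on an object; FORCE is the grip in N (left out, the last holds). Time passes only in rows, so rows that do not move let the fingers close. It prints the time, the measured TCP pose, the force, the opening and the grip force at its end. Input that does not fit is refused with a message, and nothing moves.
- env.get_obs(): the state, without advancing time (a new reading comes with each control period).
- env.read_camera(name): name is "side" or "top" or "wrist"; returns a dict with "color" (384x512x3 uint8, blue, green, red), "fx", "fy", "cx", "cy" (pixels), "world_from_camera" (4x4, takes a point from camera to world coordinates). Camera axes: x right, y down, z forward; pixel columns grow to the right and rows downward; lengths in m; the calibration is good to about 2 mm. A picture is of the moment at which its call begins. There is no depth.
- env.sign_off(): hands the job in; it is judged then, once.
The state is a dict: "time_s": time; "qpos": joint angles; "joint_velocities": joint speeds; "effort": joint torques, N m; "tool_pos": TCP position; "tool_rot": TCP orientation; "force": force on the tool from outside, world axes, zero at the start; "wrist_torque": the same for the moment, N m; "grip_width": finger opening in m; "grasp_force": force on a finger pad.
Only numpy, scipy, OpenCV 4.12 (cv2) and the standard library are available. Lean on these libraries where they do the work, as an engineer would, in place of code of your own. Each camera call takes 0.05 s, during which the arm holds its last target. There are 200 camera calls.

## Working session

There is one attempt and no reset: what is moved stays moved. The work goes in short steps, Python scripts to look and compute and a shell command to move; the robot and the scene stay as the last step left them, time stands still between calls to the robot, and variables do not carry over. Pictures are saved under pics/ and viewed, at most 14 in all, crops included, and the job is handed in when it is done.

```bash
ls; mkdir -p pics
python3 - <<'E'
from cell import env
import cv2,numpy as np
o=env.get_obs();print(o['time_s'],o['tool_pos'],o['tool_rot'],o['grip_width'],env.tip_reach)
for n in ['top','side']:
    c=env.read_camera(n);cv2.imwrite(f'pics/{n}0.png',c['color']);print(n,c['fx'],c['fy'],c['cx'],c['cy']);print(np.round(c['world_from_camera'],3))
E
```

```text
cell.py
pics
steer.py
  3 cell.py
  5 steer.py
  8 total
0.0 [ 0.15797035 -0.62997655  0.23845499] [-1.79891553e+02  6.29939173e-03  1.40843225e+01] 0.08692845337042387 0.017
top 366.5895028850047 366.5895028850047 260.6212511409687 197.68777824668408
[[ 0.018 -0.987  0.159  0.449]
 [-1.    -0.017  0.003 -0.022]
 [-0.    -0.159 -0.987  0.929]
 [ 0.     0.     0.     1.   ]]
side 375.9622919925465 375.9622919925465 255.85922841428177 183.22281370779615
[[ 0.421  0.603 -0.678  1.19 ]
 [ 0.907 -0.285  0.31  -0.322]
 [-0.006 -0.745 -0.667  0.627]
 [ 0.     0.     0.     1.   ]]
```

View pics/top0.png

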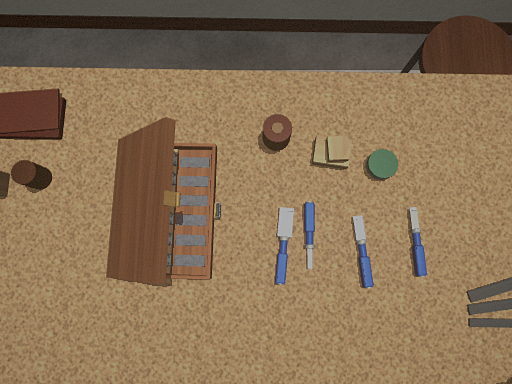

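View pics/side0.png

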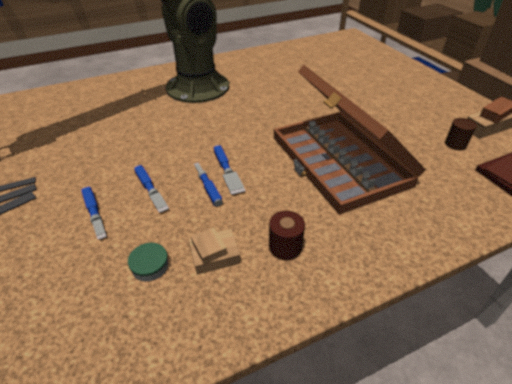

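The top view shows four chisels, their handles near (283,260), (310,217), (364,265) and (418,258). The case lies at about (110–217, 120–285) with its hinge at image left (+y) and the catch at (218,211). The side view agrees. Next I'll measure the chisels and view an enlarged crop of the case.

```bash
cat > h.py <<'E'
from cell import env
import cv2,numpy as np
def ray(c,px,z):
    px=np.atleast_2d(px).astype(float);T=c['world_from_camera']
    d=np.c_[(px[:,0]-c['cx'])/c['fx'],(px[:,1]-c['cy'])/c['fy'],np.ones(len(px))]@T[:3,:3].T
    return T[:3,3]+d*((z-T[2,3])/d[:,2])[:,None]
def proj(c,P):
    T=c['world_from_camera'];q=(np.atleast_2d(P)-T[:3,3])@T[:3,:3]
    return np.c_[c['fx']*q[:,0]/q[:,2]+c['cx'],c['fy']*q[:,1]/q[:,2]+c['cy']]
def chisels(c,amin=60,zh=0.018):
    """blue handles -> (waist xy, blade direction deg, blade length, blade width)"""
    im=c['color'];hsv=cv2.cvtColor(im,cv2.COLOR_BGR2HSV)
    blue=cv2.inRange(hsv,(105,120,50),(130,255,255))
    grey=((hsv[...,1]<60)&(hsv[...,2]>110)).astype(np.uint8)*255
    out=[]
    for k in cv2.findContours(cv2.morphologyEx(blue,cv2.MORPH_CLOSE,np.ones((5,5))),0,cv2.CHAIN_APPROX_NONE)[0]:
        if cv2.contourArea(k)<amin: continue
        m=np.zeros(blue.shape,np.uint8);cv2.drawContours(m,[k],-1,255,-1)
        ys,xs=np.nonzero(m);h=ray(c,np.c_[xs,ys],zh)[:,:2]
        vx,vy,x0,y0=cv2.fitLine(h.astype(np.float32),cv2.DIST_L2,0,.001,.001).ravel()
        u=np.array([vx,vy]);n=np.array([-vy,vx]);o=np.array([x0,y0])
        ys,xs=np.nonzero(grey);g=ray(c,np.c_[xs,ys],.014)[:,:2]-o
        g=g[(abs(g@n)<.025)&(abs(g@u)<.16)]
        s=np.sign(np.median(g@u)) if len(g) else 1;u,n=u*s,n*s
        t=(h-o)@u;lo,hi=np.percentile(t,[.5,99.5])
        gt=g@u*1. 
        w=len(g)
        r=dict(c=(o+u*(lo+hi)/2),ang=np.degrees(np.arctan2(u[1],u[0])),hl=hi-lo,lo=o+u*lo)
        if w: 
            b=gt>hi+.004
            r['bl']=gt.max()-hi;q=g[b]@n;r['bw']=np.percentile(q,97)-np.percentile(q,3) if b.any() else 0
        out.append(r)
    return out
E
python3 - <<'E'
from h import *
for n in ['top','side']:
    c=env.read_camera(n);print(n)
    for r in chisels(c): print({k:np.round(v,3) for k,v in r.items()})
    x0,y0,x1,y1=(100,110,230,295) if n=='top' else (265,60,430,215)
    cv2.imwrite(f'pics/{n}crop.png',cv2.resize(c['color'][y0:y1,x0:x1],None,fx=3,fy=3,interpolation=2))
E
```

```text
(no output)
```

View pics/topcrop.png

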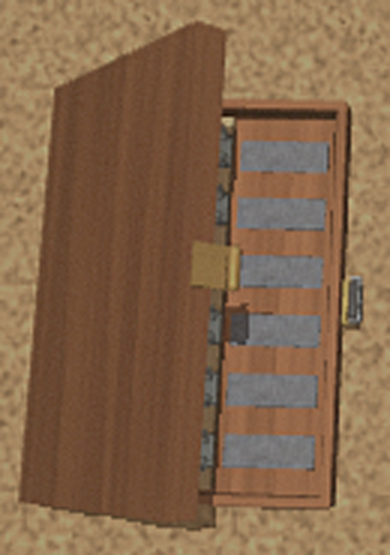

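View pics/sidecrop.png

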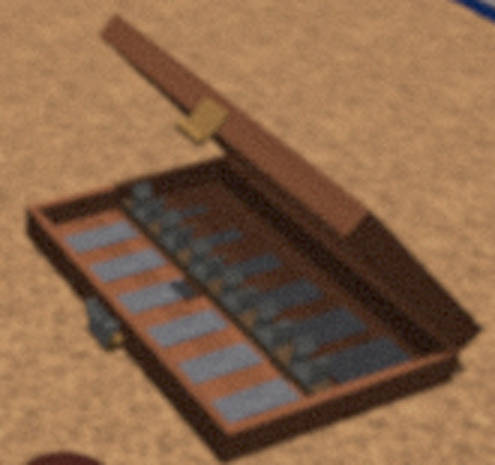

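The top crop shows the case's front rim corners at crop (350,102) and (333,507), with six outlines in front of the rail and the lid covering the hinge side. The side crop shows rim corners at (28,210), (225,432) and (460,352), plus the free edge of the lid. Chisels 2, 3, 4 and 6 are present, by blade length and width.

Run:
```python
from h import *
t=env.read_camera('top');s=env.read_camera('side')
T=lambda x,y:(100+x/3,110+y/3)
S=lambda x,y:(265+x/3,60+y/3)
a=ray(t,[T(350,102),T(333,507)],.034);print('top far,near front',a.round(4),np.linalg.norm(a[0]-a[1]))
b=ray(s,[S(28,210),S(225,432),S(460,352)],.034);print(b.round(4),np.linalg.norm(b[0]-b[1]),np.linalg.norm(b[1]-b[2]))
# outlines' front ends at z=.008, far (6) to near (1), mid of right edge
o=ray(t,[T(328,157),T(325,214),T(322,271),T(320,330),T(317,391),T(314,452)],.008);print(o.round(4))
# lid brass strike: top (brass) & lid free-edge corners, two-view triangulate
def tri(p,q):
    A=[];B=[]
    for c,px in((t,p),(s,q)):
        P=np.linalg.inv(c['world_from_camera'])[:3];K=np.array([[c['fx'],0,c['cx']],[0,c['fy'],c['cy']],[0,0,1]]);M=K@P
        for i in(0,1): A.append(px[i]*M[2,:3]-M[i,:3]);B.append(M[i,3]-px[i]*M[2,3])
    return np.linalg.lstsq(np.array(A),np.array(B),rcond=None)[0]
print('strike',tri(T(215,264),S(207,120)).round(4))
print('lid near corner',tri(T(198,525),S(113,17)).round(4))
print('lid far corner',tri(T(200,22),S(368,212)).round(4))
```

```text
top far,near front [[0.7291 0.0947 0.034 ]
 [0.3945 0.096  0.034 ]] 0.33452920314999424
[[0.4053 0.0961 0.034 ]
 [0.7297 0.0945 0.034 ]
 [0.7342 0.316  0.034 ]] 0.3243940838243787 0.22148346538112978
[[0.6877 0.1152 0.008 ]
 [0.6376 0.1158 0.008 ]
 [0.5883 0.1164 0.008 ]
 [0.5381 0.116  0.008 ]
 [0.4872 0.1164 0.008 ]
 [0.4371 0.1168 0.008 ]]
strike [0.5646 0.1625 0.1928]
lid near corner [0.3964 0.168  0.2048]
lid far corner [0.7309 0.1779 0.2054]
```

```bash
python3 steer.py '[[[0,0,-0.04],-19,0],[[0,0,-0.06],-38,0],[[0,0,-0.06],-38,0],[[0,0,-0.06],-38,0],[[0,0,-0.06],-38,0],[[0,0,-0.06],-38,0]]' 10; python3 steer.py '[[[0,0,0],-37.92,0],[[0,0,0],-37.92,0],[[0,0,0],-37.92,0],[[0,0,0],-37.92,0],[[0,0,0],-37.92,0],[[0,0,0],-37.92,0],[[0,0,0],-37.92,0]]'
```

```text
time_s: 0.8
tool_pos: [0.1581, -0.6305, 0.2997]
tool_rot: [180.0, 0.0, 52.4]
force: [-0.5, 0.6, 0.1]
grip_width: 0.0545
grasp_force: 0.0
time_s: 1.38
tool_pos: [0.158, -0.6304, 0.2994]
tool_rot: [-180.0, -0.0, 90.0]
force: [0.6, 0.3, -0.5]
grip_width: 0.0086
grasp_force: 0.0
```

```bash
python3 steer.py '[[[0.16,0.24,0],0,0],[[0.16,0.24,0],0,0],[[0.16,0.24,0],0,0],[[0.16,0.24,0],0,0],[[0.16,0.24,0],0,0],[[0.16,0.24,0],0,0],[[0.16,0.24,0],0,0],[[0.16,0.24,0],0,0]]'; python3 steer.py '[[[0.28,0.102,0],0,0],[[0.28,0.102,0],0,0],[[0.28,0.102,0],0,0],[[0.28,0.102,0],0,0],[[0.28,0.102,0],0,0],[[0.28,0.102,0],0,0],[[0.28,0.102,0],0,0],[[0.28,0.102,0],0,0]]';python3 steer.py '[[[0.28,0,0.04],0,0],[[0.28,0,0.08],0,0],[[0.28,0,0.11],0,0],[[0.28,0,0.11],0,0],[[0.28,0,0.11],0,0],[[0.28,0,0.11],0,0],[[0.28,0,0.11],0,0],[[0.28,0,0.11],0,0]]'
```

```text
time_s: 2.05
tool_pos: [0.4073, -0.4623, 0.3]
tool_rot: [179.7, -0.2, 90.7]
force: [1.2, 0.9, -0.3]
grip_width: 0.0006
grasp_force: 0.0
time_s: 2.72
tool_pos: [0.5029, -0.1811, 0.3004]
tool_rot: [179.8, -0.2, 90.6]
force: [-0.0, 0.6, 1.1]
grip_width: 0.0008
grasp_force: 0.0
time_s: 3.38
tool_pos: [0.4977, 0.0962, 0.1876]
tool_rot: [-179.8, -0.2, 90.4]
force: [-1.2, -0.0, -0.2]
grip_width: 0.0004
grasp_force: 0.0
```

```bash
python3 steer.py '[[[0.03,0,0.008],0,0],[[0.05,0,0.008],0,0],[[0.062,0,0],0,0],[[0.074,0,-0.012],0,0],[[0.085,0,-0.022],0,0],[[0.096,0,-0.03],0,0],[[0.108,0,-0.037],0,0],[[0.119,0,-0.042],0,0]]'; python3 steer.py '[[[0.013,0,-0.005],0,0],[[0.025,0,-0.01],0,0],[[0.036,0,-0.013],0,0],[[0.049,0,-0.017],0,0],[[0.062,0,-0.02],0,0],[[0.075,0,-0.022],0,0],[[0.088,0,-0.023],0,0],[[0.093,0,-0.023],0,0]]'
python3 - <<'E'
from h import *
for n in ['top','side']: cv2.imwrite(f'pics/{n}1.png',env.read_camera(n)['color'])
a,b=cv2.imread('pics/top1.png'),cv2.imread('pics/side1.png')
cv2.imwrite('pics/m1.png',np.hstack([cv2.resize(a[90:300,80:330],None,fx=1.6,fy=2),cv2.resize(b[40:250,230:480],None,fx=1.6,fy=2)]))
E
```

```text
time_s: 4.05
tool_pos: [0.5009, 0.2073, 0.2338]
tool_rot: [179.9, 0.2, 89.8]
force: [-2.7, -7.2, 4.4]
grip_width: 0.0003
grasp_force: 3.1
time_s: 4.72
tool_pos: [0.5012, 0.3033, 0.2567]
tool_rot: [179.8, -0.1, 90.0]
force: [-0.0, -2.0, 2.1]
grip_width: 0.0005
grasp_force: 1.2
```

View pics/m1.png

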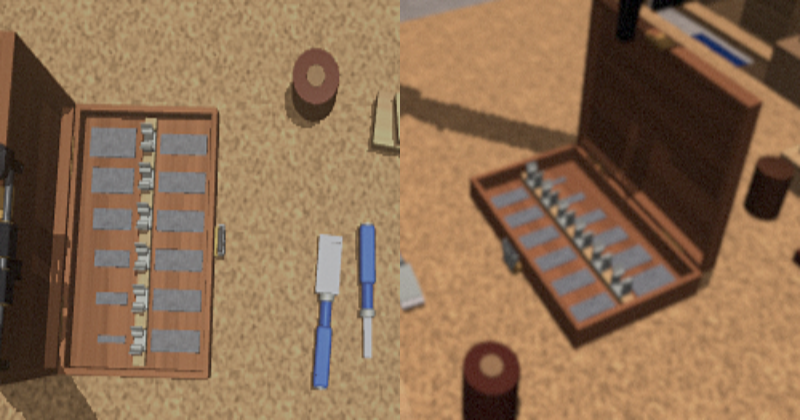

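The lid stands nearly upright, about 88°. In the crop the clips sit in a column from (147,138) for clip 6 to (137,342) for clip 1. I'll nudge the lid slightly past upright, back off, and measure the clips with the gripper clear.

```bash
python3 steer.py '[[[0.008,0,0],0,0],[[0.014,0,0],0,0],[[0.014,0,0],0,0]]'; python3 steer.py '[[[-0.02,0,0],0,0],[[-0.06,0,0],0,0],[[-0.1,0,0],0,0.08],[[-0.14,0,-0.02],0,0.08],[[-0.18,0,-0.05],0,0.08],[[-0.22,0,-0.08],0,0.08],[[-0.24,0,-0.1],0,0.08],[[-0.24,0,-0.1],0,0.08]]'
python3 - <<'E'
from h import *
t=env.read_camera('top');s=env.read_camera('side')
C=[(147,138),(146,178),(144,218),(142,258),(140,298),(137,342)]
p=ray(t,[(80+x/1.6,90+y/2) for x,y in C],.04);print(p.round(4))
# rail (pale strip) mask: pale wood, z .019, inside the case
hsv=cv2.cvtColor(t['color'],cv2.COLOR_BGR2HSV)
cv2.imwrite('pics/w.png',cv2.resize(t['color'][135:285,100:225],None,fx=4,fy=4,interpolation=2))
for n,c in (('t',t),('s',s)):
    print(n)
    for r in chisels(c): print({k:np.round(v,3) for k,v in r.items()}, 'waist',(r['lo']+.09*np.array([np.cos(np.radians(r['ang'])),np.sin(np.radians(r['ang']))])).round(4))
E
```

```text
time_s: 5.07
tool_pos: [0.5001, 0.3164, 0.2547]
tool_rot: [180.0, -0.0, 90.0]
force: [-0.2, -0.3, 0.2]
grip_width: 0.0008
grasp_force: 0.1
time_s: 5.73
tool_pos: [0.5022, 0.0693, 0.3588]
tool_rot: [179.6, 0.2, 89.5]
force: [1.9, -0.6, 0.5]
grip_width: 0.0323
grasp_force: 0.0
[[0.6864 0.2044 0.04  ]
 [0.6353 0.2031 0.04  ]
 [0.5852 0.2034 0.04  ]
 [0.5359 0.2036 0.04  ]
 [0.4874 0.2038 0.04  ]
 [0.4351 0.2053 0.04  ]]
t
{'c': array([ 0.433, -0.278]), 'ang': np.float64(7.698), 'hl': np.float64(0.101), 'lo': array([ 0.384, -0.285]), 'bl': np.float64(0.074), 'bw': np.float64(0.023)} waist [ 0.4727 -0.2728]
{'c': array([ 0.439, -0.074]), 'ang': np.float64(-4.873), 'hl': np.float64(0.1), 'lo': array([ 0.389, -0.069]), 'bl': np.float64(0.085), 'bw': np.float64(0.035)} waist [ 0.4783 -0.0769]
{'c': array([ 0.464, -0.412]), 'ang': np.float64(4.355), 'hl': np.float64(0.101), 'lo': array([ 0.413, -0.416]), 'bl': np.float64(0.066), 'bw': np.float64(0.018)} waist [ 0.503  -0.4088]
{'c': array([ 0.535, -0.142]), 'ang': np.float64(179.915), 'hl': np.float64(0.1), 'lo': array([ 0.585, -0.142]), 'bl': np.float64(0.061), 'bw': np.float64(0.012)} waist [ 0.4946 -0.1418]
s
{'c': array([ 0.459, -0.412]), 'ang': np.float64(5.296), 'hl': np.float64(0.096), 'lo': array([ 0.411, -0.416]), 'bl': np.float64(0.077), 'bw': np.float64(0.018)} waist [ 0.5009 -0.4082]
{'c': array([ 0.534, -0.145]), 'ang': np.float64(179.882), 'hl': np.float64(0.1), 'lo': array([ 0.584, -0.145]), 'bl': np.float64(0.057), 'bw': np.float64(0.015)} waist [ 0.4937 -0.1447]
{'c': array([ 0.43, -0.28]), 'ang': np.float64(6.218), 'hl': np.float64(0.097), 'lo': array([ 0.382, -0.286]), 'bl': np.float64(0.083), 'bw': np.float64(0.022)} waist [ 0.4715 -0.276 ]
{'c': array([ 0.435, -0.076]), 'ang': np.float64(-6.756), 'hl': np.float64(0.097), 'lo': array([ 0.387, -0.071]), 'bl': np.float64(0.096), 'bw': np.float64(0.034)} waist [ 0.4763 -0.0813]
```

View pics/w.png

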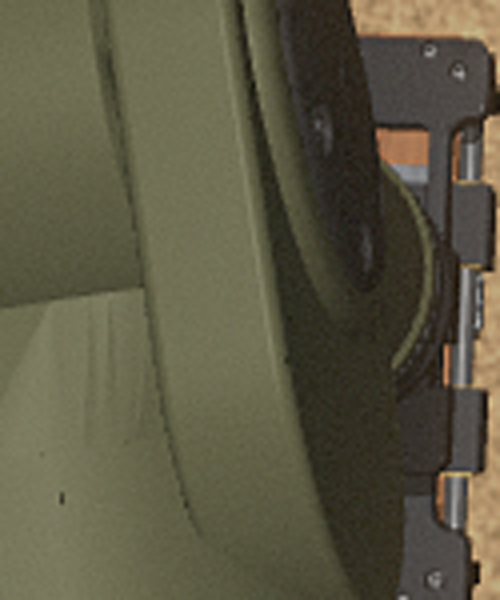

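The arm blocks the top view of the case. I'll check the clips with the wrist camera from above.

```bash
python3 steer.py '[[[0.03,0.03,-0.02],0,0.08],[[0.06,0.06,-0.02],0,0.08],[[0.06,0.06,-0.02],0,0.08],[[0.06,0.06,-0.02],0,0.08],[[0.06,0.06,-0.02],0,0.08]]'
python3 - <<'E'
from h import *
t=env.read_camera('wrist');print(t['fx'],np.round(t['world_from_camera'],3));cv2.imwrite('pics/wr1.png',t['color'])
x=np.array([.4365,.4867,.537,.587,.637,.6865]);print(proj(t,np.c_[x,x*0+.204,x*0+.041]).round(1).tolist())
E
```

```text
time_s: 6.25
tool_pos: [0.5591, 0.138, 0.3729]
tool_rot: [-179.8, -0.1, 90.3]
force: [-1.7, -0.6, 0.0]
grip_width: 0.0734
grasp_force: 0.0
265.2314602662332 [[ 1.     0.006 -0.001  0.558]
 [ 0.005 -0.971 -0.24   0.205]
 [-0.003  0.24  -0.971  0.518]
 [ 0.     0.     0.     1.   ]]
[[186.0, 126.7], [214.8, 126.8], [243.6, 127.0], [272.3, 127.1], [300.9, 127.3], [329.3, 127.5]]
```

View pics/wr1.png

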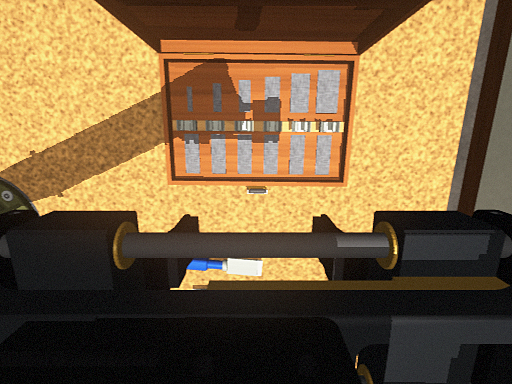

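The wrist view shows the six clips at row 126, columns 184–329, matching my predicted points (186–329, 127). So the clip positions are good: x = .4365 to .6865, y = .204. I'll pick chisel 6 first.

```bash
python3 steer.py '[[[-0.214,-0.114,0.16],50,0.05],[[-0.214,-0.114,0.16],50,0.05],[[-0.214,-0.114,0.16],50,0.05],[[-0.214,-0.114,0.16],50,0.05],[[-0.214,-0.114,0.16],50,0.05],[[-0.214,-0.114,0.16],50,0.05],[[-0.214,-0.114,0.16],50,0.05],[[-0.214,-0.114,0.16],50,0.05]]'; python3 steer.py '[[[0,0,0],45.6,0.05],[[0,0,0],45.6,0.05],[[0,0,0],45.6,0.05],[[0,0,0],45.6,0.05],[[0,0,0],45.6,0.05],[[0,0,0],45.6,0.05],[[0,0,0],45.6,0.05]]'
python3 - <<'E'
from h import *
w=env.read_camera('wrist');cv2.imwrite('pics/wr2.png',w['color']);print(env.get_obs()['tool_pos'],env.get_obs()['tool_rot'])
for r in chisels(w,amin=300): print({k:np.round(v,3) for k,v in r.items()}, 'waist',(r['lo']+.09*np.array([np.cos(np.radians(r['ang'])),np.sin(np.radians(r['ang']))])).round(4))
E
```

```text
time_s: 6.97
tool_pos: [0.439, -0.0854, 0.2102]
tool_rot: [-179.8, 0.5, 39.1]
force: [-0.5, -0.6, 0.1]
grip_width: 0.0505
grasp_force: 0.0
time_s: 7.55
tool_pos: [0.4453, -0.0787, 0.215]
tool_rot: [179.9, -0.0, -6.0]
force: [-0.7, -0.5, -0.5]
grip_width: 0.0502
grasp_force: 0.0
[ 0.44539076 -0.07867074  0.21498447] [ 1.79901071e+02 -4.97660559e-02 -5.91551345e+00]
{'c': array([ 0.437, -0.074]), 'ang': np.float64(-4.935), 'hl': np.float64(0.102), 'lo': array([ 0.386, -0.069]), 'bl': np.float64(0.084), 'bw': np.float64(0.035)} waist [ 0.4752 -0.0771]
{'c': array([ 0.431, -0.275]), 'ang': np.float64(8.083), 'hl': np.float64(0.103), 'lo': array([ 0.38 , -0.282]), 'bl': np.float64(0.072), 'bw': np.float64(0.023)} waist [ 0.4692 -0.2693]
{'c': array([ 0.46 , -0.397]), 'ang': np.float64(4.156), 'hl': np.float64(0.103), 'lo': array([ 0.409, -0.401]), 'bl': np.float64(0.065), 'bw': np.float64(0.005)} waist [ 0.4989 -0.3942]
{'c': array([ 0.533, -0.142]), 'ang': np.float64(179.643), 'hl': np.float64(0.103), 'lo': array([ 0.584, -0.142]), 'bl': np.float64(0.059), 'bw': np.float64(0.015)} waist [ 0.4941 -0.1413]
```

View pics/wr2.png

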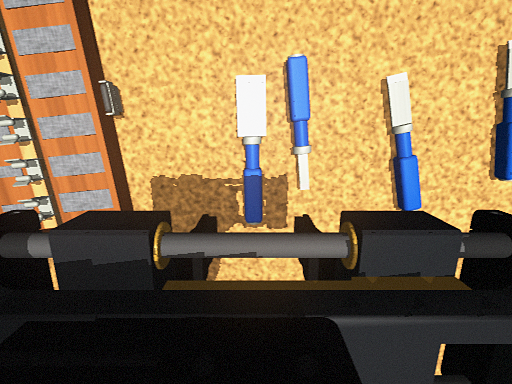

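The wrist view shows chisel 6 (wide blade at (251,105), handle at (252,190)) aligned with the gripper, and chisel 2 clear of the fingers. I'll grasp it now.

```bash
python3 steer.py '[[[-0.002,-0.004,0.04],-1,0.05],[[-0.002,-0.004,0.08],-1,0.05],[[-0.002,-0.004,0.12],-1,0.05],[[-0.002,-0.004,0.16],-1,0.05],[[-0.002,-0.004,0.185],-1,0.05],[[-0.002,-0.004,0.195],-1,0.05],[[-0.002,-0.004,0.195],-1,0.05],[[-0.002,-0.004,0.195],-1,0.05]]' 50;  python3 steer.py '[[[0,0,0],0,0],[[0,0,0],0,0],[[0,0,0],0,0],[[0,0,0],0,0],[[0,0,0],0,0]]' 50; python3 steer.py '[[[0,0,-0.03],0,0],[[0,0,-0.06],0,0],[[0,0,-0.1],0,0],[[0,0,-0.12],0,0],[[0,0,-0.12],0,0],[[0,0,-0.12],0,0]]'
```

```text
time_s: 8.27
tool_pos: [0.4448, -0.0745, 0.0203]
tool_rot: [180.0, -0.0, -4.6]
force: [0.1, 0.9, -0.5]
grip_width: 0.0502
grasp_force: 0.0
time_s: 8.68
tool_pos: [0.4446, -0.0746, 0.0199]
tool_rot: [180.0, -0.0, -4.6]
force: [0.3, -2.9, 1.1]
grip_width: 0.0245
grasp_force: 0.9
time_s: 9.18
tool_pos: [0.4449, -0.0747, 0.1403]
tool_rot: [179.9, -0.1, -4.6]
force: [-0.3, -0.5, -3.0]
grip_width: 0.0235
grasp_force: 49.9
```

```bash
python3 steer.py '[[[0.19,-0.2,-0.02],-47.6,0],[[0.19,-0.2,-0.02],-47.6,0],[[0.19,-0.2,-0.02],-47.6,0],[[0.19,-0.2,-0.02],-47.6,0],[[0.19,-0.2,-0.02],-47.6,0],[[0.19,-0.2,-0.02],-47.6,0],[[0.19,-0.2,-0.02],-47.6,0],[[0.19,-0.2,-0.02],-47.6,0]]'; python3 steer.py '[[[0,0,0],-47,0],[[0,0,0],-47,0],[[0,0,0],-47,0],[[0,0,0],-47,0],[[0,0,0],-47,0],[[0,0,0],-47,0],[[0,0,0],-47,0],[[0,0,0],-47,0]]'
```

```text
time_s: 9.85
tool_pos: [0.6509, 0.1162, 0.1563]
tool_rot: [-179.6, -0.1, 43.5]
force: [-1.0, 0.4, -1.2]
grip_width: 0.0231
grasp_force: 49.9
time_s: 10.52
tool_pos: [0.6484, 0.109, 0.1568]
tool_rot: [-179.8, 0.0, 90.1]
force: [-0.2, -0.2, -1.6]
grip_width: 0.0238
grasp_force: 49.9
```

```bash
python3 steer.py '[[[0.032,0.019,0.02],0,0],[[0.0635,0.038,0.04],0,0],[[0.0635,0.038,0.07],0,0],[[0.0635,0.038,0.07],0,0],[[0.0635,0.038,0.07],0,0]]'
python3 - <<'E'
from h import *
w=env.read_camera('wrist');cv2.imwrite('pics/wr3.png',w['color'][0:260,100:420].repeat(2,0).repeat(2,1));o=env.get_obs();print(o['tool_pos'],o['tool_rot'],o['grip_width'])
z=o['tool_pos'][2]-.008
for r in chisels(w,amin=100,zh=z): print({k:np.round(v,3) for k,v in r.items()})
E
```

```text
time_s: 10.93
tool_pos: [0.6858, 0.1728, 0.086]
tool_rot: [-179.7, 0.1, 90.0]
force: [-0.0, -0.8, -0.9]
grip_width: 0.0238
grasp_force: 49.9
[0.68724525 0.17250359 0.0883512 ] [-1.79875898e+02  7.14510802e-02  8.99127994e+01] 0.02362572781652006
{'c': array([0.685, 0.152]), 'ang': np.float64(179.64), 'hl': np.float64(0.024), 'lo': array([0.697, 0.152]), 'bl': np.float64(0.146), 'bw': np.float64(0.025)}
{'c': array([0.685, 0.198]), 'ang': np.float64(89.383), 'hl': np.float64(0.04), 'lo': array([0.685, 0.177]), 'bl': np.float64(0.109), 'bw': np.float64(0.047)}
```

View pics/wr3.png

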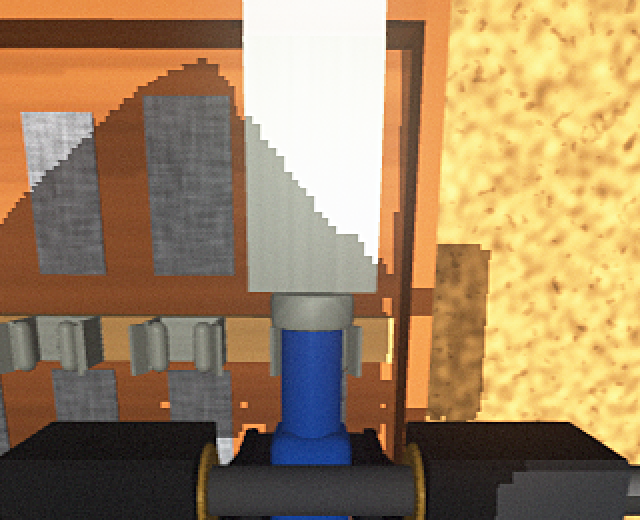

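The waist is centred over clip 6: jaws at crop columns 275 and 355, waist at 312. The ferrule edge gives the waist middle at y ≈ .203. I'll press it down.

```bash
python3 steer.py '[[[0,0,0.015],0,0],[[0,0,0.025],0,0],[[0,0,0.031],0,0],[[0,0,0.037],0,0],[[0,0,0.043],0,0],[[0,0,0.049],0,0],[[0,0,0.052],0,0],[[0,0,0.052],0,0]]'; python3 steer.py '[[[0,0,0],0,0],[[0,0,0],0,0]]'
```

```text
time_s: 11.65
tool_pos: [0.6871, 0.1732, 0.0361]
tool_rot: [-179.9, 0.0, 90.0]
force: [-0.0, 2.4, -4.9]
grip_width: 0.0231
grasp_force: 49.9
time_s: 11.82
tool_pos: [0.6871, 0.1732, 0.0363]
tool_rot: [-179.9, 0.0, 90.0]
force: [-0.4, 2.1, -8.0]
grip_width: 0.0233
grasp_force: 49.9
```

```bash
python3 steer.py '[[[0,0,0.001],0,0],[[0,0,0.002],0,0],[[0,0,0.002],0,0]]'; python3 steer.py '[[[0,0,0],0,0.036],[[0,0,0],0,0.036],[[0,0,0],0,0.036],[[0,0,0],0,0.036]]';  python3 steer.py '[[[0,0,-0.03],0,0.036],[[0,0,-0.06],0,0.036],[[0,0,-0.1],0,0.036],[[0,0,-0.14],0,0.036],[[0,0,-0.16],0,0.036],[[0,0,-0.16],0,0.036]]'
python3 - <<'E'
from h import *
w=env.read_camera('wrist');cv2.imwrite('pics/wr4.png',w['color']);o=env.get_obs();print(o['tool_pos'])
for r in chisels(w,amin=100,zh=.034): print({k:np.round(v,4) for k,v in r.items()})
E
```

```text
time_s: 12.07
tool_pos: [0.6873, 0.1732, 0.036]
tool_rot: [-179.9, 0.0, 90.0]
force: [-4.3, -0.7, -0.3]
grip_width: 0.0238
grasp_force: 49.9
time_s: 12.4
tool_pos: [0.6891, 0.1733, 0.0363]
tool_rot: [179.9, -0.0, 90.0]
force: [-0.3, 1.1, -0.6]
grip_width: 0.0351
grasp_force: 0.0
time_s: 12.9
tool_pos: [0.6907, 0.1752, 0.2028]
tool_rot: [179.4, -0.2, 90.0]
force: [0.3, 0.4, 0.4]
grip_width: 0.036
grasp_force: 0.0
[0.68966728 0.17443486 0.19956121]
{'c': array([0.6864, 0.1674]), 'ang': np.float64(89.8196), 'hl': np.float64(0.1035), 'lo': array([0.6862, 0.1156]), 'bl': np.float64(0.086), 'bw': np.float64(0.0362)}
```

View pics/wr4.png

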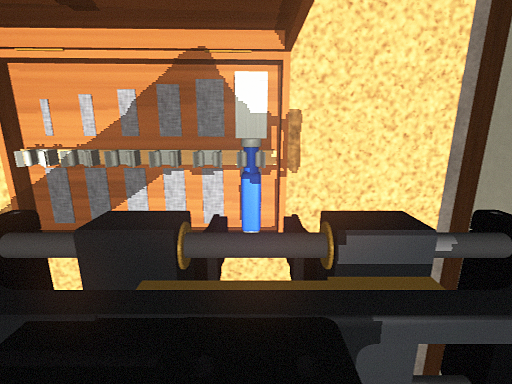

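Chisel 6 sits under the lips of clip 6: waist at (250,158), blade over its outline, and the apparent handle length is right for seat height. Now chisel 4.

```bash
python3 steer.py '[[[-0.28,-0.15,-0.01],41,0.06],[[-0.28,-0.15,-0.01],41,0.06],[[-0.28,-0.15,-0.01],41,0.06],[[-0.28,-0.15,-0.01],41,0.06],[[-0.28,-0.15,-0.01],41,0.06],[[-0.28,-0.15,-0.01],41,0.06],[[-0.28,-0.15,-0.01],41,0.06],[[-0.28,-0.15,-0.01],41,0.06]]'; python3 steer.py '[[[-0.195,0.037,0],41.5,0.06],[[-0.195,0.037,0],41.5,0.06],[[-0.195,0.037,0],41.5,0.06],[[-0.195,0.037,0],41.5,0.06],[[-0.195,0.037,0],41.5,0.06],[[-0.195,0.037,0],41.5,0.06],[[-0.195,0.037,0],41.5,0.06],[[-0.195,0.037,0],41.5,0.06]]'
cat >> h.py <<'E'
def look(cams=('wrist','top'),amin=150,zh=.018):
    o=env.get_obs();print('tcp',o['tool_pos'].round(4),o['tool_rot'].round(2))
    for n in cams:
        for r in chisels(env.read_camera(n),amin,zh):
            u=np.array([np.cos(np.radians(r['ang'])),np.sin(np.radians(r['ang']))])
            print(n,'waist',(r['lo']+.09*u).round(4),'grasp',(r['lo']+.058*u).round(4),'ang',round(r['ang'],1),'hl',round(r['hl'],4),'bl',round(r.get('bl',0),3))
E
python3 -c "
from h import *
look()"
```

```text
time_s: 13.62
tool_pos: [0.5352, -0.1119, 0.2041]
tool_rot: [-180.0, 0.2, 48.7]
force: [0.6, -0.3, -0.7]
grip_width: 0.0596
grasp_force: 0.0
time_s: 14.28
tool_pos: [0.4377, -0.2776, 0.2048]
tool_rot: [-179.9, 0.0, 7.7]
force: [-0.7, 0.9, -0.4]
grip_width: 0.0599
grasp_force: 0.0
tcp [ 0.4377 -0.2776  0.2048] [-1.7993e+02  2.0000e-02  7.6600e+00]
wrist waist [ 0.4694 -0.273 ] grasp [ 0.4377 -0.2768] ang 6.8 hl 0.103 bl 0.072
wrist waist [ 0.5    -0.4068] grasp [ 0.4681 -0.4088] ang 3.5 hl 0.1026 bl 0.065
wrist waist [ 0.4942 -0.1436] grasp [ 0.5262 -0.143 ] ang -178.9 hl 0.103 bl 0.059
top waist [ 0.4946 -0.1419] grasp [ 0.5266 -0.1418] ang -179.8 hl 0.0999 bl 0.061
top waist [0.6935 0.2112] grasp [0.6932 0.1792] ang 89.5 hl 0.1016 bl 0.086
```

```bash
python3 steer.py '[[[0,0,0.04],0.5,0.06],[[0,0,0.08],0.5,0.06],[[0,0,0.12],0.5,0.06],[[0,0,0.15],0.5,0.06],[[0,0,0.175],0.5,0.06],[[0,0,0.185],0.5,0.06],[[0,0,0.185],0.5,0.06],[[0,0,0.185],0.5,0.06]]' 50;  python3 steer.py '[[[0,0,0],0,0],[[0,0,0],0,0],[[0,0,0],0,0],[[0,0,0],0,0],[[0,0,0],0,0],[[0,0,0],0,0]]' 50; python3 steer.py '[[[0,0,-0.03],0,0],[[0,0,-0.06],0,0],[[0,0,-0.1],0,0],[[0,0,-0.13],0,0],[[0,0,-0.13],0,0],[[0,0,-0.13],0,0]]'
```

```text
time_s: 15.05
tool_pos: [0.4391, -0.277, 0.0208]
tool_rot: [-180.0, -0.0, 7.2]
force: [0.2, -0.4, 0.2]
grip_width: 0.06
grasp_force: 0.0
time_s: 15.55
tool_pos: [0.438, -0.2783, 0.0208]
tool_rot: [180.0, -0.0, 7.0]
force: [0.1, -0.1, -0.1]
grip_width: 0.0281
grasp_force: 0.0
time_s: 16.05
tool_pos: [0.4387, -0.2789, 0.1521]
tool_rot: [179.8, -0.1, 7.0]
force: [-0.8, 0.4, -2.4]
grip_width: 0.0232
grasp_force: 50.0
```

The fingers were still closing when the lift began, so I'll check how the chisel sits in the grip.

Run:
```python
from h import *
s=env.read_camera('side');o=env.get_obs();p=o['tool_pos'];a=np.radians(7)
u=np.array([np.cos(a),np.sin(a),0])
for h in (-.008,-.018,-.028):
    P=[p+u*.032+[0,0,h], p+u*.057+[0,0,h], p+u*.118+[0,0,h], p-u*.058+[0,0,h]]
    q=proj(s,np.array(P));print(h,q.round(1).tolist())
x,y=q[0].astype(int);print(x,y)
x0,y0=max(x-60,0),max(y-70,0)
im=cv2.resize(s['color'][y0:y0+130,x0:x0+150],None,fx=4,fy=4,interpolation=2)
cv2.imwrite('pics/s4.png',im);print(x0,y0)
```

```text
-0.008 [[138.7, 144.0], [142.5, 149.7], [152.5, 164.8], [126.0, 125.0]]
-0.018 [[139.6, 147.7], [143.5, 153.4], [153.4, 168.6], [127.0, 128.5]]
-0.028 [[140.6, 151.3], [144.4, 157.1], [154.3, 172.2], [128.0, 132.1]]
140 151
80 81
```

View pics/s4.png

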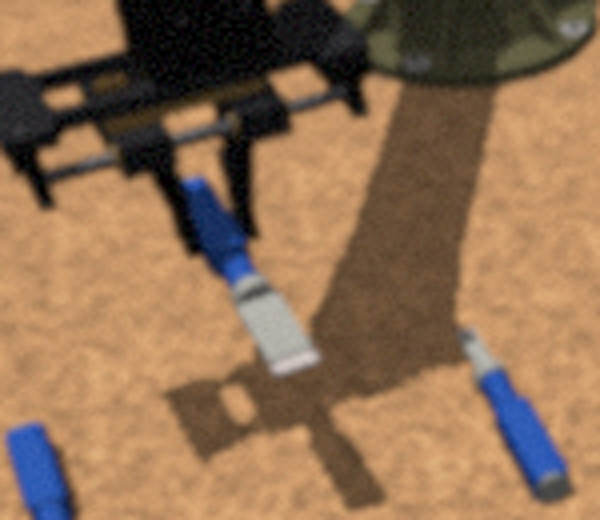

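The chisel hangs about 8 mm low in the grip with its blade pitched down: tip at (295,365), handle end at (197,183). I'll set it down and regrip.

```bash
python3 steer.py '[[[0,0,0.03],0,0],[[0,0,0.06],0,0],[[0,0,0.09],0,0],[[0,0,0.11],0,0],[[0,0,0.122],0,0],[[0,0,0.126],0,0],[[0,0,0.126],0,0]]'; python3 steer.py '[[[0,0,0],0,0.034],[[0,0,0],0,0.034],[[0,0,0],0,0.034],[[0,0,0.003],0,0.034],[[0,0,0.006],0,0.034],[[0,0,0.006],0,0.034],[[0,0,0.006],0,0.034]]';python3 steer.py '[[[0,0,0],0,0],[[0,0,0],0,0],[[0,0,0],0,0],[[0,0,0],0,0],[[0,0,0],0,0],[[0,0,0],0,0]]'; python3 steer.py '[[[0,0,-0.03],0,0],[[0,0,-0.06],0,0],[[0,0,-0.1],0,0],[[0,0,-0.13],0,0],[[0,0,-0.13],0,0],[[0,0,-0.13],0,0]]'
python3 - <<'E'
from h import *
s=env.read_camera('side');o=env.get_obs();p=o['tool_pos'];a=np.radians(7)
u=np.array([np.cos(a),np.sin(a),0])
q=proj(s,np.array([p+u*.032+[0,0,-.008], p+u*.057+[0,0,-.008], p+u*.118+[0,0,-.008], p-u*.058+[0,0,-.008]]));print((4*(q-[80,81])).round())
cv2.imwrite('pics/s5.png',cv2.resize(s['color'][81:211,80:230],None,fx=4,fy=4,interpolation=2))
E
```

```text
time_s: 16.68
tool_pos: [0.436, -0.2757, 0.0273]
tool_rot: [-179.8, 0.5, 7.0]
force: [-17.1, 10.4, 46.0]
grip_width: 0.0232
grasp_force: 50.0
time_s: 17.27
tool_pos: [0.4376, -0.2779, 0.0178]
tool_rot: [-179.9, 0.0, 7.0]
force: [0.9, 0.3, -0.0]
grip_width: 0.034
grasp_force: 0.0
time_s: 17.77
tool_pos: [0.4377, -0.2781, 0.0184]
tool_rot: [-180.0, 0.0, 7.0]
force: [-0.3, 0.9, -1.2]
grip_width: 0.0236
grasp_force: 49.9
time_s: 18.27
tool_pos: [0.4389, -0.279, 0.1503]
tool_rot: [179.8, -0.1, 7.0]
force: [-0.5, 0.5, -2.3]
grip_width: 0.0235
grasp_force: 49.9
[[235. 255.]
 [251. 278.]
 [291. 338.]
 [185. 179.]]
```

View pics/s5.png

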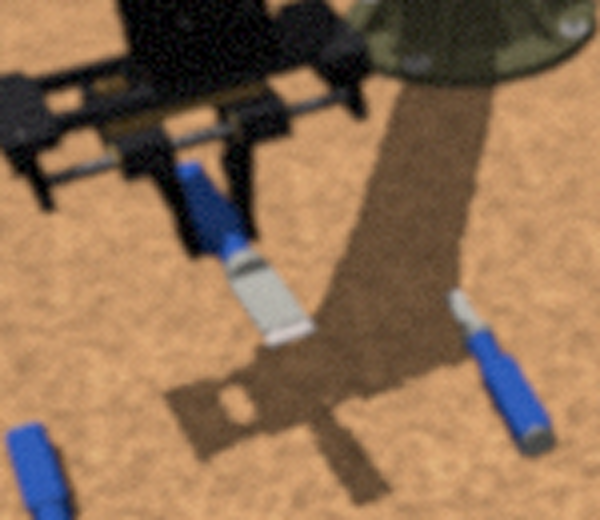

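The chisel is now held level at the expected height: tip (290,338), handle end (190,168). The other chisel in view, chisel 2, has been knocked, so I'll re-measure it later. Carrying chisel 4 to clip 4.

```bash
python3 steer.py '[[[0.136,-0.286,-0.02],-42,0],[[0.136,-0.286,-0.02],-42,0],[[0.136,-0.286,-0.02],-42,0],[[0.136,-0.286,-0.02],-42,0],[[0.136,-0.286,-0.02],-42,0],[[0.136,-0.286,-0.02],-42,0],[[0.136,-0.286,-0.02],-42,0],[[0.136,-0.286,-0.02],-42,0]]'; python3 steer.py '[[[0.145,-0.063,0],-41,0],[[0.145,-0.063,0],-41,0],[[0.145,-0.063,0],-41,0],[[0.145,-0.063,0],-41,0],[[0.145,-0.063,0],-41,0],[[0.145,-0.063,0],-41,0],[[0.145,-0.063,0],-41,0],[[0.145,-0.063,0],-41,0]]'
python3 -c "
from h import *
z=env.get_obs()['tool_pos'][2]
look(('wrist',),zh=z-.004)
w=env.read_camera('wrist');print(proj(w,[[.5865,.204,.041]]))"
```

```text
time_s: 18.98
tool_pos: [0.5373, 0.0275, 0.1671]
tool_rot: [-179.8, -0.1, 49.3]
force: [-0.2, 1.0, -0.8]
grip_width: 0.0237
grasp_force: 49.9
time_s: 19.65
tool_pos: [0.5846, 0.1727, 0.1663]
tool_rot: [-179.8, 0.0, 89.9]
force: [0.3, -0.3, -1.8]
grip_width: 0.0239
grasp_force: 49.9
tcp [0.5846 0.1727 0.1663] [-1.7979e+02  1.0000e-02  8.9870e+01]
wrist waist [0.5057 0.1546] grasp [0.5377 0.1542] ang 179.3 hl 0.0238 bl 0.145
wrist waist [0.5831 0.268 ] grasp [0.5833 0.236 ] ang 90.4 hl 0.0416 bl 0.122
wrist waist [0.6408 0.2816] grasp [0.6397 0.2497] ang 88.0 hl 0.0366 bl 0.07
[[257.54683104 161.64057925]]
```

```bash
python3 steer.py '[[[0,0.0024,0.03],0,0],[[0,0.0024,0.06],0,0],[[0,0.0024,0.085],0,0],[[0,0.0024,0.095],0,0],[[0,0.0024,0.102],0,0],[[0,0.0024,0.108],0,0],[[0,0.0024,0.114],0,0],[[0,0.0024,0.120],0,0]]'; python3 steer.py '[[[0,0,0.006],0,0],[[0,0,0.012],0,0],[[0,0,0.0135],0,0],[[0,0,0.0135],0,0],[[0,0,0.0135],0,0]]'; python3 steer.py '[[[0,0,0],0,0.036],[[0,0,0],0,0.036],[[0,0,0],0,0.036],[[0,0,0],0,0.036]]';  python3 steer.py '[[[0,0,-0.03],0,0.036],[[0,0,-0.06],0,0.036],[[0,0,-0.1],0,0.036],[[0,0,-0.14],0,0.036],[[0,0,-0.16],0,0.036],[[0,0,-0.16],0,0.036],[[0,0,-0.16],0,0.036]]'; python3 -c "
from h import *
look(('wrist',),zh=.034)"
```

```text
time_s: 20.42
tool_pos: [0.5886, 0.1739, 0.0504]
tool_rot: [179.9, -0.0, 90.0]
force: [-6.6, -0.3, 13.6]
grip_width: 0.0234
grasp_force: 50.0
time_s: 20.83
tool_pos: [0.5875, 0.1735, 0.0344]
tool_rot: [-180.0, -0.0, 90.0]
force: [-0.4, 3.6, -8.3]
grip_width: 0.0237
grasp_force: 50.0
time_s: 21.17
tool_pos: [0.589, 0.1728, 0.0359]
tool_rot: [179.9, 0.0, 90.0]
force: [-0.8, 0.2, 0.1]
grip_width: 0.035
grasp_force: 0.0
time_s: 21.75
tool_pos: [0.5889, 0.1732, 0.1967]
tool_rot: [179.8, 0.0, 90.0]
force: [-0.4, -0.2, -0.3]
grip_width: 0.036
grasp_force: 0.0
tcp [0.5889 0.1732 0.1967] [1.7981e+02 1.0000e-02 8.9970e+01]
wrist waist [0.6867 0.2312] grasp [0.686  0.1992] ang 88.7 hl 0.078 bl 0.086
wrist waist [0.5867 0.2068] grasp [0.5865 0.1748] ang 89.7 hl 0.1036 bl 0.073
```

```bash
python3 -c "
from h import *
look(('top','side'))"
```

```text
tcp [0.5881 0.1727 0.195 ] [1.7997e+02 5.0000e-02 8.9980e+01]
top waist [ 0.503  -0.4084] grasp [ 0.4711 -0.4111] ang 4.8 hl 0.1008 bl 0.067
top waist [ 0.4526 -0.1369] grasp [ 0.4846 -0.1365] ang -179.2 hl 0.0994 bl 0.06
top waist [0.6927 0.1015] grasp [0.6927 0.1335] ang -90.0 hl 0.0712 bl 0.003
side waist [ 0.5009 -0.4082] grasp [ 0.469  -0.4111] ang 5.2 hl 0.0962 bl 0.078
side waist [0.6745 0.2114] grasp [0.6779 0.1795] ang 96.1 hl 0.1062 bl 0.089
side waist [ 0.4512 -0.1396] grasp [ 0.4832 -0.1395] ang -179.8 hl 0.1001 bl 0.055
side waist [0.5726 0.2131] grasp [0.5765 0.1813] ang 97.0 hl 0.0915 bl 0.092
```

```bash
python3 steer.py '[[[-0.311,-0.1045,0],-45,0.05],[[-0.311,-0.1045,0],-45,0.05],[[-0.311,-0.1045,0],-45,0.05],[[-0.311,-0.1045,0],-45,0.05],[[-0.311,-0.1045,0],-45,0.05],[[-0.311,-0.1045,0],-45,0.05],[[-0.311,-0.1045,0],-45,0.05],[[-0.311,-0.1045,0],-45,0.05]]'; python3 steer.py '[[[0,0,0],-45.5,0.045],[[0,0,0],-45.5,0.045],[[0,0,0],-45.5,0.045],[[0,0,0],-45.5,0.045],[[0,0,0],-45.5,0.045],[[0,0,0],-45.5,0.045],[[0,0,0],-45.5,0.045],[[0,0,0],-45.5,0.045]]';  python3 -c "
from h import *
look(('wrist',))"
```

```text
time_s: 22.57
tool_pos: [0.4939, -0.1048, 0.1941]
tool_rot: [180.0, -0.1, 135.4]
force: [0.7, -0.7, -0.1]
grip_width: 0.0501
grasp_force: 0.0
time_s: 23.23
tool_pos: [0.4941, -0.1051, 0.194]
tool_rot: [179.9, -0.1, -179.4]
force: [-0.4, 0.1, 0.9]
grip_width: 0.045
grasp_force: 0.0
tcp [ 0.4941 -0.1051  0.194 ] [ 1.7995e+02 -1.1000e-01 -1.7945e+02]
wrist waist [ 0.4526 -0.1358] grasp [ 0.4846 -0.1359] ang 179.8 hl 0.1026 bl 0.059
wrist waist [ 0.5005 -0.4031] grasp [ 0.4686 -0.3998] ang -5.9 hl 0.1031 bl 0.021
```

```bash
python3 steer.py '[[[0.0095,-0.031,0.02],0.4,0.045],[[0.0095,-0.031,0.05],0.4,0.045],[[0.0095,-0.031,0.09],0.4,0.045],[[0.0095,-0.031,0.13],0.4,0.045],[[0.0095,-0.031,0.16],0.4,0.045],[[0.0095,-0.031,0.175],0.4,0.045],[[0.0095,-0.031,0.175],0.4,0.045],[[0.0095,-0.031,0.175],0.4,0.045]]'; python3 steer.py '[[[0,0,0],0,0],[[0,0,0],0,0],[[0,0,0],0,0],[[0,0,0],0,0],[[0,0,0],0,0],[[0,0,0],0,0],[[0,0,0],0,0]]' 50; python3 steer.py '[[[0,0,-0.03],0,0],[[0,0,-0.06],0,0],[[0,0,-0.1],0,0],[[0,0,-0.14],0,0],[[0,0,-0.145],0,0],[[0,0,-0.145],0,0]]'
```

```text
time_s: 23.95
tool_pos: [0.4853, -0.1353, 0.0192]
tool_rot: [179.9, -0.1, -179.9]
force: [-0.2, 0.1, -0.7]
grip_width: 0.0452
grasp_force: 0.0
time_s: 24.53
tool_pos: [0.4856, -0.1364, 0.0202]
tool_rot: [-180.0, -0.0, -179.9]
force: [-0.4, -0.8, -1.6]
grip_width: 0.0238
grasp_force: 50.0
time_s: 25.03
tool_pos: [0.4874, -0.1366, 0.1676]
tool_rot: [-179.8, 0.2, -179.9]
force: [0.5, -0.1, -1.6]
grip_width: 0.0233
grasp_force: 50.0
```

```bash
python3 steer.py '[[[0,0.309,0],45,0],[[0,0.309,0],45,0],[[0,0.309,0],45,0],[[0,0.309,0],45,0],[[0,0.309,0],45,0],[[0,0.309,0],45,0],[[0,0.309,0],45,0],[[0,0.309,0],45,0]]'; python3 steer.py '[[[0,0,0],45,0],[[0,0,0],45,0],[[0,0,0],45,0],[[0,0,0],45,0],[[0,0,0],45,0],[[0,0,0],45,0],[[0,0,0],45,0]]'
python3 -c "
from h import *
z=env.get_obs()['tool_pos'][2]
look(('wrist',),zh=z-.004)"
```

```text
time_s: 25.7
tool_pos: [0.4842, 0.1709, 0.1631]
tool_rot: [-179.8, 0.0, 134.7]
force: [1.3, 0.4, -0.6]
grip_width: 0.0236
grasp_force: 50.0
time_s: 26.28
tool_pos: [0.4839, 0.1706, 0.163]
tool_rot: [-179.8, 0.1, 89.8]
force: [0.4, 0.0, -0.5]
grip_width: 0.0235
grasp_force: 50.0
tcp [0.4839 0.1706 0.163 ] [-1.7981e+02  6.0000e-02  8.9790e+01]
wrist waist [0.561  0.1513] grasp [0.529  0.1513] ang 0.0 hl 0.0231 bl 0.148
wrist waist [0.4834 0.2659] grasp [0.4832 0.2339] ang 89.7 hl 0.0409 bl 0.095
wrist waist [0.5929 0.2657] grasp [0.5924 0.2337] ang 89.1 hl 0.0519 bl 0.067
wrist waist [0.5369 0.1383] grasp [0.5377 0.1703] ang -91.5 hl 0.0388 bl 0.07
```

```bash
python3 steer.py '[[[0.0015,0.0033,0.03],0,0],[[0.0015,0.0033,0.06],0,0],[[0.0015,0.0033,0.085],0,0],[[0.0015,0.0033,0.095],0,0],[[0.0015,0.0033,0.102],0,0],[[0.0015,0.0033,0.108],0,0],[[0.0015,0.0033,0.114],0,0],[[0.0015,0.0033,0.12],0,0]]'; python3 steer.py '[[[0,0,0.006],0,0],[[0,0,0.008],0,0],[[0,0,0.0095],0,0],[[0,0,0.0095],0,0],[[0,0,0.0095],0,0]]'; python3 steer.py '[[[0,0,0],0,0.036],[[0,0,0],0,0.036],[[0,0,0],0,0.036],[[0,0,0],0,0.036]]';  python3 steer.py '[[[0,0,-0.03],0,0.036],[[0,0,-0.06],0,0.036],[[0,0,-0.1],0,0.036],[[0,0,-0.14],0,0.036],[[0,0,-0.16],0,0.036],[[0,0,-0.16],0,0.036],[[0,0,-0.16],0,0.036]]'; python3 -c "
from h import *
look(('wrist',),zh=.034)
print();look(('top',))"
```

```text
time_s: 27.0
tool_pos: [0.4896, 0.174, 0.0472]
tool_rot: [179.9, -0.0, 90.1]
force: [-4.7, -0.3, 8.7]
grip_width: 0.024
grasp_force: 50.0
time_s: 27.42
tool_pos: [0.4881, 0.1729, 0.0357]
tool_rot: [-180.0, -0.0, 90.1]
force: [-2.9, 1.5, -3.2]
grip_width: 0.0236
grasp_force: 50.0
time_s: 27.75
tool_pos: [0.4896, 0.1725, 0.0362]
tool_rot: [179.9, 0.0, 90.1]
force: [0.1, -0.8, 0.4]
grip_width: 0.035
grasp_force: 0.0
time_s: 28.33
tool_pos: [0.4897, 0.1726, 0.197]
tool_rot: [179.8, 0.0, 90.1]
force: [-0.1, -0.4, 0.6]
grip_width: 0.0361
grasp_force: 0.0
tcp [0.4897 0.1726 0.197 ] [1.7979e+02 4.0000e-02 9.0060e+01]
wrist waist [0.6827 0.216 ] grasp [0.6836 0.184 ] ang 91.6 hl 0.0928 bl 0.087
wrist waist [0.4866 0.2059] grasp [0.4871 0.1739] ang 90.9 hl 0.1026 bl 0.062
wrist waist [0.5865 0.2305] grasp [0.5859 0.1985] ang 89.0 hl 0.0804 bl 0.074

tcp [0.4887 0.1722 0.1956] [1.7996e+02 6.0000e-02 9.0070e+01]
top waist [0.4887 0.2114] grasp [0.4891 0.1794] ang 90.7 hl 0.0771 bl 0.019
top waist [ 0.503  -0.4087] grasp [ 0.4711 -0.4112] ang 4.5 hl 0.0998 bl 0.068
top waist [0.5911 0.2119] grasp [0.5912 0.1799] ang 90.1 hl 0.0947 bl 0.082
top waist [0.6932 0.2112] grasp [0.693  0.1792] ang 89.6 hl 0.1015 bl 0.086
```

```bash
python3 steer.py '[[[-0.32,0,0],42,0.05],[[-0.32,0,0],42,0.05],[[-0.32,0,0],42,0.05],[[-0.32,0,0],42,0.05],[[-0.32,0,0],42,0.05],[[-0.32,0,0],42,0.05],[[-0.32,0,0],42,0.05],[[-0.32,0,0],42,0.05]]'; python3 steer.py '[[[-0.208,0.16,0],43,0.05],[[-0.208,0.16,0],43,0.05],[[-0.208,0.16,0],43,0.05],[[-0.208,0.16,0],43,0.05],[[-0.208,0.16,0],43,0.05],[[-0.208,0.16,0],43,0.05],[[-0.208,0.16,0],43,0.05],[[-0.208,0.16,0],43,0.05]]';  python3 -c "
from h import *
look(('wrist',))"
```

```text
time_s: 29.1
tool_pos: [0.4872, -0.1519, 0.1938]
tool_rot: [-179.9, 0.1, 47.8]
force: [0.3, -0.1, 0.1]
grip_width: 0.0502
grasp_force: 0.0
time_s: 29.77
tool_pos: [0.466, -0.4137, 0.1924]
tool_rot: [-179.9, 0.2, 4.7]
force: [-0.6, 0.8, -0.2]
grip_width: 0.05
grasp_force: 0.0
tcp [ 0.466  -0.4137  0.1924] [-179.9     0.21    4.7 ]
wrist waist [ 0.4988 -0.4082] grasp [ 0.4669 -0.4105] ang 4.2 hl 0.1032 bl 0.066
```

```bash
python3 steer.py '[[[0.001,-0.003,0.02],0,0.045],[[0.001,-0.003,0.05],0,0.045],[[0.001,-0.003,0.09],0,0.045],[[0.001,-0.003,0.13],0,0.045],[[0.001,-0.003,0.16],0,0.045],[[0.001,-0.003,0.173],0,0.045],[[0.001,-0.003,0.173],0,0.045],[[0.001,-0.003,0.173],0,0.045]]'; python3 steer.py '[[[0,0,0],0,0],[[0,0,0],0,0],[[0,0,0],0,0],[[0,0,0],0,0],[[0,0,0],0,0],[[0,0,0],0,0],[[0,0,0],0,0]]' 50; python3 steer.py '[[[0,0,-0.03],0,0],[[0,0,-0.06],0,0],[[0,0,-0.1],0,0],[[0,0,-0.14],0,0],[[0,0,-0.145],0,0],[[0,0,-0.145],0,0]]'
```

```text
time_s: 30.48
tool_pos: [0.4708, -0.4039, 0.0226]
tool_rot: [-179.9, 0.0, 5.3]
force: [-0.1, 0.4, -0.0]
grip_width: 0.045
grasp_force: 0.0
time_s: 31.07
tool_pos: [0.4706, -0.407, 0.0238]
tool_rot: [179.9, -0.1, 5.1]
force: [0.8, -1.8, 4.9]
grip_width: 0.0237
grasp_force: 50.0
time_s: 31.57
tool_pos: [0.4714, -0.4062, 0.1706]
tool_rot: [179.8, -0.2, 5.1]
force: [-0.7, -0.9, -1.9]
grip_width: 0.0235
grasp_force: 50.0
```

```bash
python3 steer.py '[[[0.066,-0.295,0],-43,0],[[0.066,-0.295,0],-43,0],[[0.066,-0.295,0],-43,0],[[0.066,-0.295,0],-43,0],[[0.066,-0.295,0],-43,0],[[0.066,-0.295,0],-43,0],[[0.066,-0.295,0],-43,0],[[0.066,-0.295,0],-43,0]]'; python3 steer.py '[[[0.225,-0.168,0],-42,0],[[0.225,-0.168,0],-42,0],[[0.225,-0.168,0],-42,0],[[0.225,-0.168,0],-42,0],[[0.225,-0.168,0],-42,0],[[0.225,-0.168,0],-42,0],[[0.225,-0.168,0],-42,0],[[0.225,-0.168,0],-42,0]]'
python3 -c "
from h import *
z=env.get_obs()['tool_pos'][2]
look(('wrist',),zh=z-.008)"
```

```text
time_s: 32.23
tool_pos: [0.5083, -0.097, 0.1657]
tool_rot: [-179.7, -0.1, 48.7]
force: [0.5, 0.4, -1.0]
grip_width: 0.0236
grasp_force: 50.0
time_s: 32.9
tool_pos: [0.5313, 0.1825, 0.1661]
tool_rot: [-179.8, -0.4, 90.8]
force: [-0.8, 0.4, -0.6]
grip_width: 0.0234
grasp_force: 50.0
tcp [0.5313 0.1825 0.1661] [-179.78   -0.37   90.76]
wrist waist [0.6091 0.1627] grasp [0.5771 0.162 ] ang 1.3 hl 0.0231 bl 0.14
wrist waist [0.5291 0.2762] grasp [0.5295 0.2442] ang 90.7 hl 0.0391 bl 0.104
wrist waist [0.6117 0.283 ] grasp [0.6134 0.2511] ang 93.0 hl 0.0392 bl 0.064
wrist waist [0.5671 0.2766] grasp [0.5637 0.2448] ang 83.9 hl 0.0458 bl 0.068
wrist waist [0.5078 0.2764] grasp [0.5071 0.2444] ang 88.9 hl 0.0456 bl 0.098
```

```bash
python3 steer.py '[[[-0.0065,0.0055,0.03],0,0],[[-0.0065,0.0055,0.06],0,0],[[-0.0065,0.0055,0.075],0,0],[[-0.0065,0.0055,0.075],0,0],[[-0.0065,0.0055,0.075],0,0]]'; python3 -c "
from h import *
z=env.get_obs()['tool_pos'][2]
look(('wrist',),zh=z-.008)"
```

```text
time_s: 33.37
tool_pos: [0.5391, 0.1662, 0.0916]
tool_rot: [-179.8, 0.0, 90.1]
force: [0.3, 0.5, -0.6]
grip_width: 0.0236
grasp_force: 50.0
tcp [0.5391 0.1662 0.0916] [-1.7982e+02  2.0000e-02  9.0070e+01]
wrist waist [0.5704 0.1545] grasp [0.6023 0.152 ] ang 175.6 hl 0.023 bl 0.14
wrist waist [0.6161 0.1459] grasp [0.5841 0.1453] ang 1.0 hl 0.0241 bl 0.148
wrist waist [0.5381 0.2598] grasp [0.5381 0.2278] ang 90.1 hl 0.0391 bl 0.083
wrist waist [0.6494 0.2601] grasp [0.6485 0.2281] ang 88.5 hl 0.0522 bl 0.08
wrist waist [0.4949 0.2638] grasp [0.4978 0.2319] ang 95.2 hl 0.0486 bl 0.061
wrist waist [0.5792 0.2612] grasp [0.5762 0.2293] ang 84.7 hl 0.0524 bl 0.075
```

```bash
python3 steer.py '[[[0.01,-0.0013,0],0,0],[[0.01,-0.0013,0.01],0,0],[[0.01,-0.0013,0.02],0,0],[[0.01,-0.0013,0.026],0,0],[[0.01,-0.0013,0.032],0,0],[[0.01,-0.0013,0.038],0,0],[[0.01,-0.0013,0.044],0,0],[[0.01,-0.0013,0.05],0,0]]'; python3 steer.py '[[[0,0,0.003],0,0],[[0,0,0.0036],0,0],[[0,0,0.0036],0,0],[[0,0,0.0036],0,0]]'
```

```text
time_s: 34.08
tool_pos: [0.5383, 0.1776, 0.0425]
tool_rot: [-179.9, -0.0, 90.1]
force: [-1.4, 0.3, -3.3]
grip_width: 0.0236
grasp_force: 50.0
time_s: 34.42
tool_pos: [0.5379, 0.177, 0.0394]
tool_rot: [-179.9, 0.1, 90.1]
force: [-5.6, -2.3, 7.3]
grip_width: 0.0233
grasp_force: 50.0
```

Clicked in. Release, retreat and verify all four.

```bash
python3 steer.py '[[[0,0,0],0,0.036],[[0,0,0],0,0.036],[[0,0,0],0,0.036],[[0,0,0],0,0.036]]';  python3 steer.py '[[[0,0,-0.03],0,0.036],[[0,0,-0.06],0,0.036],[[0,0,-0.1],0,0.036],[[0,0,-0.14],0,0.036],[[0,0,-0.16],0,0.036],[[0,0,-0.16],0,0.036],[[0,0,-0.16],0,0.036]]'; python3 -c "
from h import *
look(('wrist',),zh=.034)"; python3 steer.py '[[[-0.1,0,-0.03],0,0],[[-0.2,0,-0.06],0,0],[[-0.28,0,-0.06],0,0],[[-0.28,0,-0.06],0,0],[[-0.28,0,-0.06],0,0],[[-0.28,0,-0.06],0,0],[[-0.28,0,-0.06],0,0],[[-0.28,0,-0.06],0,0]]' 10
python3 - <<'E'
from h import *
look(('top',),zh=.034)
t,s=env.read_camera('top'),env.read_camera('side')
cv2.imwrite('pics/f.png',np.hstack([cv2.resize(t['color'][120:290,90:235],(500,586)),cv2.resize(s['color'][60:235,260:440],(300,292)).repeat(2,0)[:586] if 0 else cv2.copyMakeBorder(cv2.resize(s['color'][110:220,265:430],None,fx=1.8,fy=1.8,interpolation=2)[:, :297],0,586-198,0,0,0)]))
E
```

```text
time_s: 34.75
tool_pos: [0.5393, 0.1768, 0.039]
tool_rot: [180.0, -0.0, 90.1]
force: [0.2, 0.7, -0.1]
grip_width: 0.0345
grasp_force: 0.0
time_s: 35.33
tool_pos: [0.5398, 0.1771, 0.2002]
tool_rot: [179.8, 0.0, 90.1]
force: [0.3, 0.2, -0.0]
grip_width: 0.0362
grasp_force: 0.0
tcp [0.5398 0.1771 0.2002] [1.7983e+02 1.0000e-02 9.0070e+01]
wrist waist [0.6864 0.2339] grasp [0.6852 0.2019] ang 87.8 hl 0.0747 bl 0.087
wrist waist [0.5365 0.2065] grasp [0.5369 0.1745] ang 90.7 hl 0.1029 bl 0.068
wrist waist [0.4882 0.213 ] grasp [0.4877 0.181 ] ang 89.3 hl 0.0963 bl 0.06
wrist waist [0.5855 0.2196] grasp [0.586  0.1876] ang 90.9 hl 0.091 bl 0.073
time_s: 36.05
tool_pos: [0.5383, -0.114, 0.2576]
tool_rot: [-179.9, 0.2, 89.3]
force: [0.1, -0.9, -0.8]
grip_width: 0.0009
grasp_force: 0.0
tcp [ 0.5383 -0.114   0.2576] [-179.87    0.19   89.31]
top waist [0.4881 0.2089] grasp [0.4884 0.1769] ang 90.6 hl 0.1001 bl 0.065
top waist [0.5385 0.2087] grasp [0.5389 0.1767] ang 90.7 hl 0.1008 bl 0.073
top waist [0.5881 0.2106] grasp [0.5884 0.1786] ang 90.4 hl 0.0993 bl 0.079
top waist [0.6889 0.2086] grasp [0.6886 0.1766] ang 89.5 hl 0.0999 bl 0.09
```

View pics/f.png

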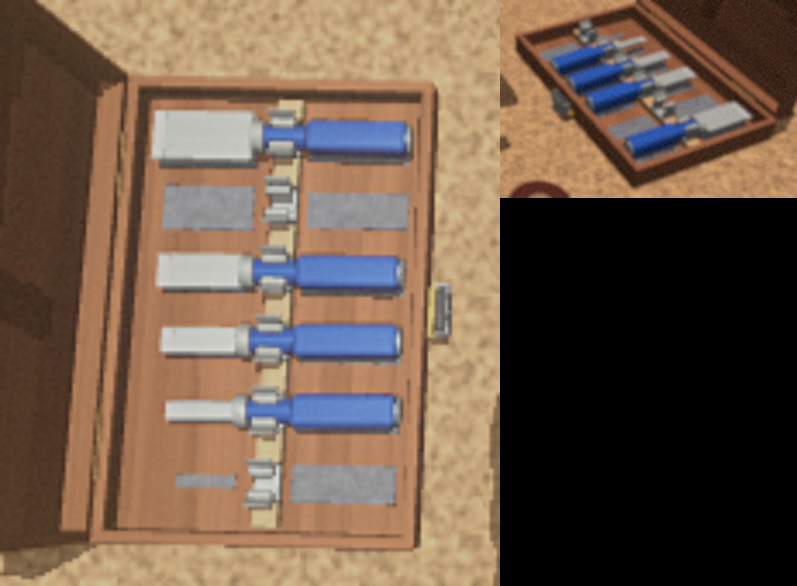

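All four chisels sit under the lips of clips 2, 3, 4 and 6 with blades toward the hinge; clips 1 (bottom) and 5 are empty. Now I'll go over and behind the lid to shut it.

```bash
python3 steer.py '[[[0.03,0.024,-0.03],0,0],[[0.25,0.024,-0.085],0,0],[[0.25,0.024,-0.085],0,0],[[0.25,0.024,-0.085],0,0],[[0.25,0.024,-0.085],0,0],[[0.25,0.024,-0.085],0,0],[[0.25,0.024,-0.085],0,0],[[0.25,0.024,-0.085],0,0]]'; python3 steer.py '[[[0.265,0,0],0,0],[[0.265,0,0],0,0],[[0.265,0,0],0,0],[[0.265,0,0],0,0],[[0.265,0,0],0,0],[[0.265,0,0],0,0],[[0.265,0,0],0,0],[[0.265,0,0],0,0]]'
```

```text
time_s: 36.87
tool_pos: [0.5601, 0.1577, 0.3451]
tool_rot: [180.0, -0.3, 91.0]
force: [0.1, 0.6, -0.0]
grip_width: 0.0004
grasp_force: 0.0
time_s: 37.53
tool_pos: [0.5577, 0.4189, 0.3417]
tool_rot: [-179.7, -0.1, 90.8]
force: [-1.0, -1.4, -0.6]
grip_width: 0.0002
grasp_force: 0.0
```

```bash
python3 -c "
from h import *
look(('top',),zh=.034)
import numpy as np
for t in range(95,-1,-10):
    a=np.radians(t);r=.21;print(t,round(.319-r*np.cos(a)+.024*np.sin(a)+.0095,4),round(.034+r*np.sin(a)+.024*np.cos(a)+.017,4))"
```

```text
tcp [0.5577 0.4189 0.3417] [-1.7973e+02 -1.0000e-01  9.0770e+01]
top waist [0.4884 0.2089] grasp [0.4886 0.1769] ang 90.3 hl 0.1 bl 0.065
top waist [0.5386 0.2087] grasp [0.5392 0.1767] ang 91.0 hl 0.1008 bl 0.073
top waist [0.5885 0.2096] grasp [0.5887 0.1776] ang 90.2 hl 0.1005 bl 0.078
top waist [0.6891 0.2079] grasp [0.689  0.1759] ang 89.7 hl 0.1006 bl 0.09
95 0.3707 0.2581
85 0.3341 0.2623
75 0.2973 0.2601
65 0.2615 0.2515
55 0.2277 0.2368
45 0.197 0.2165
35 0.1702 0.1911
25 0.1483 0.1615
15 0.1319 0.1285
5 0.1214 0.0932
```

```bash
python3 steer.py '[[[0,0,0.04],0,0],[[0,0,0.075],0,0],[[0,0,0.082],0,0],[[0,0,0.082],0,0]]'; python3 steer.py '[[[-0.03,0,0],0,0],[[-0.048,0,0],0,0],[[-0.067,0,-0.001],0,0],[[-0.085,0,-0.002],0,0],[[-0.104,0,-0.001],0,0],[[-0.122,0,0],0,0],[[-0.14,0,0.003],0,0],[[-0.157,0,0.008],0,0]]'
```

```text
time_s: 37.92
tool_pos: [0.5624, 0.409, 0.2589]
tool_rot: [-179.8, 0.3, 90.0]
force: [-0.1, -0.5, -0.6]
grip_width: 0.0002
grasp_force: 0.0
time_s: 38.58
tool_pos: [0.5633, 0.2559, 0.2575]
tool_rot: [179.8, -0.2, 90.1]
force: [-0.3, 2.8, -0.6]
grip_width: 0.0006
grasp_force: 1.0
```

```bash
python3 steer.py '[[[-0.008,0,0.013],0,0],[[-0.028,0,0.025],0,0],[[-0.044,0,0.035],0,0],[[-0.059,0,0.045],0,0],[[-0.073,0,0.0575],0,0],[[-0.086,0,0.0705],0,0],[[-0.097,0,0.0845],0,0],[[-0.108,0,0.1],0,0]]'
```

```text
time_s: 39.25
tool_pos: [0.5646, 0.1471, 0.1569]
tool_rot: [179.7, -0.0, 90.1]
force: [0.2, 2.2, 0.4]
grip_width: 0.0003
grasp_force: 0.4
```

```bash
python3 steer.py '[[[-0.008,0,0.016],0,0],[[-0.015,0,0.033],0,0],[[-0.021,0,0.05],0,0],[[-0.026,0,0.064],0,0],[[-0.028,0,0.072],0,0],[[-0.028,0,0.075],0,0],[[-0.028,0,0.077],0,0],[[-0.028,0,0.077],0,0]]'; python3 steer.py '[[[0,0,0.001],0,0],[[0,0,0.002],0,0],[[0,0,0.003],0,0],[[0,0,0.003],0,0]]'
```

```text
time_s: 39.92
tool_pos: [0.5633, 0.1193, 0.0776]
tool_rot: [180.0, 0.0, 90.1]
force: [0.5, 0.6, 0.6]
grip_width: 0.0005
grasp_force: 0.0
time_s: 40.25
tool_pos: [0.5634, 0.1194, 0.0754]
tool_rot: [180.0, 0.0, 90.1]
force: [-2.0, -0.6, 6.9]
grip_width: 0.0005
grasp_force: 3.7
```

```bash
python3 steer.py '[[[-0.004,0,0.0005],0,0],[[-0.004,0,0.001],0,0],[[-0.004,0,0.001],0,0]]'; python3 steer.py '[[[0,0,-0.03],0,0],[[0,0,-0.07],0,0],[[-0.02,0,-0.11],0,0],[[-0.06,0,-0.15],0,0],[[-0.1,0,-0.19],0,0],[[-0.14,0,-0.22],0,0],[[-0.17,0,-0.22],0,0],[[-0.17,0,-0.22],0,0]]'; python3 steer.py '[[[-0.2,0,0],0,0],[[-0.2,0,0],0,0],[[-0.2,0,0],0,0],[[-0.2,0,0],0,0],[[-0.2,0,0],0,0],[[-0.2,0,0],0,0],[[-0.2,0,0],0,0]]'
python3 - <<'E'
from h import *
t,s=env.read_camera('top'),env.read_camera('side')
cv2.imwrite('pics/f2.png',np.hstack([cv2.resize(t['color'][130:290,110:235],None,fx=3,fy=3,interpolation=2),cv2.resize(s['color'][80:240,265:430],None,fx=2.5,fy=3,interpolation=2)]))
# expected lid top corners if shut (z .058), and if ajar .06
for a in (0,.06):
    z=.058+.224*np.sin(a);P=[[.396,.096,z],[.729,.0945,z],[.5627,.095,z]]
    q=proj(t,P);r=proj(s,P);print(a,((q-[110,130])*3).round().tolist(),((r-[265,80])*[2.5,3]+[375,0]).round().tolist())
E
```

```text
time_s: 40.5
tool_pos: [0.5636, 0.118, 0.0754]
tool_rot: [179.9, -0.2, 90.2]
force: [-2.8, 3.7, 10.1]
grip_width: 0.0006
grasp_force: 5.2
time_s: 41.17
tool_pos: [0.5641, -0.0593, 0.2959]
tool_rot: [179.8, 0.2, 89.9]
force: [0.5, 0.3, -0.7]
grip_width: 0.0005
grasp_force: 0.0
time_s: 41.75
tool_pos: [0.563, -0.2579, 0.2924]
tool_rot: [-180.0, -0.1, 89.8]
force: [-0.4, 0.8, 0.2]
grip_width: 0.0004
grasp_force: 0.0
0 [[299.0, 447.0], [317.0, 33.0], [308.0, 234.0]] [[395.0, 123.0], [566.0, 348.0], [470.0, 222.0]]
0.06 [[296.0, 448.0], [315.0, 28.0], [306.0, 231.0]] [[395.0, 111.0], [568.0, 335.0], [471.0, 209.0]]
```

View pics/f2.png

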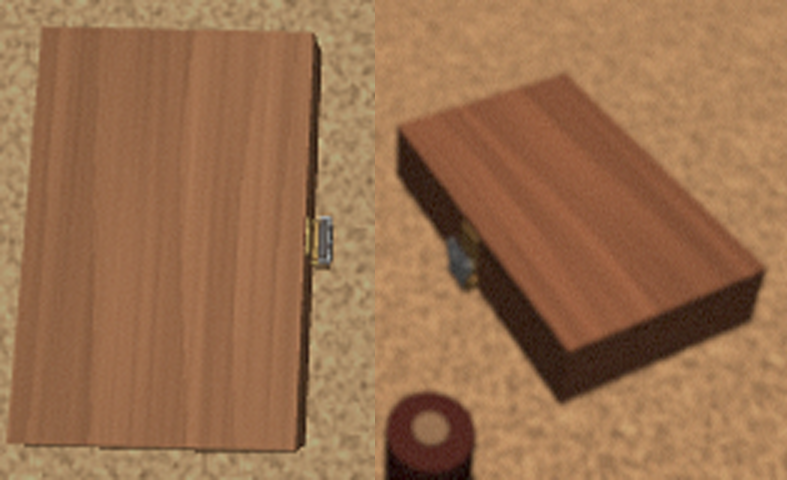

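The lid's corners at (398,126) and (570,350) match the shut prediction of (395,123) and (566,348), not the ajar one, and the strike is on the catch. Handing in.

```bash
python3 -c "
from cell import env
print(env.sign_off())"
```

```text
the job is handed in; nothing more can be done
None
```

I swung the lid upright, clicked chisels 2, 3, 4 and 6 into their own clips with clips 1 and 5 left empty, shut the lid onto its catch, and handed the job in at about 42 s; no verdict came back.

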